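# Mount a coated glass plate in the clamp holder by its edges

### The job

Take the taller of the two coated glass plates out of the white drying rack and stand it upright, fully down, in the two grooved feet of the plate holder, carrying it only by its two upright side edges so that nothing ever touches its dark coated faces, and set it down gently. Then throw the sprung clamp arm over from its parked position behind the post, so that it snaps shut and its notched jaw holds the plate's top edge. Leave the shorter square plate in the rack and the other things where they are.

Things in the scene. Friction and masses are not known exactly. Their poses are not given: they have to be found in the camera images.
- tall_plate: the plate to mount: glass 5 mm thick, 50 mm wide, 70 mm tall, 50 g, with a pale ground border 6 mm wide all round and a dark coating on both faces inside it. Stands in one of the rack's three slots. Origin: middle of its bottom edge; x = through the thickness, y = along the width, z = up the plate. The two faces are alike, either may look forward
- plate_coating: the dark coated area of the tall plate (part of it): the central 38 x 58 mm of both faces, level with the border. Origin and axes as the tall plate's. Nothing may touch it
- plate_top_border: the tall plate's ground top border (part of it), 6 mm high, between the side borders; the clamp's jaw closes on its upper edge; not for carrying. Origin and axes as the tall plate's
- square_plate: a like plate, 50 mm wide but only 50 mm tall, in another slot of the rack; origin and axes alike; stays there
- drying_rack: white plastic rack, 124 (x) x 78 (y) mm, fixed; origin: centre of its underside. Three slots at x = -40, 0, +40 mm, each a pair of grooved prongs at y = +-26 mm with floor at z = 12 mm; nothing of it is higher than the prongs' tops at 27 mm. Plates stand with their faces along +-x and their side edges, free above the prongs, at y = +-25 mm
- plate_holder: black base 94 x 86 x 12 mm, fixed, with two aluminium grooved feet at y = +-28 mm (up to z = 38 mm) and behind them a post at x = 25 to 39 mm, 101 mm high. Origin: underside, midway between the feet; x points to the post. Grooves: floor z = 20 mm, 6.6 mm wide in x, 14 mm deep below rounded lips of 4 mm radius; 52.7 mm between their end stops in y
- holder_seat (a point): middle of the groove floor, 20 mm above the bench: where the middle of the plate's bottom edge belongs; axes as the holder's (x through the plate, y along its width, z up)
- clamp_arm (a joint): angle of the sprung clamp arm on top of the post (rad). 0 = parked, thrown back behind the post, leaning up 37 degrees; 2.5 = shut, level forward over the feet, jaw on a seated plate's top edge; 2.64 = shut with no plate. Over-centre spring: pushed forward past about 1.35 it snaps shut by itself, short of that it springs back; 2 to 4 N at the tab moves it
- clamp_hinge (a point): hinge axis of the clamp arm, 95 mm above the bench and 32 mm behind the groove line; the axis lies along the holder's y
- clamp_tab (a point): end of the thumb tab (18 mm wide) at the tip of the clamp arm, 55 mm from the hinge; parked it is about 79 mm behind the groove line (47 mm behind the hinge) and about 124 mm above the bench
- loupe: bystander: black eye loupe, 41 mm wide, 36 mm tall, standing behind the work; origin under its centre
- gauge_block: bystander: black setting block 20 x 28 x 34 mm in front of the work; origin under its centre
- lens_cell_04: bystander: black fluted lens cell with a pale foot, 32 mm wide, 24 mm tall; origin under its centre
There are look-alikes about, which are no part of the job. What is shaped like the tall_plate but orange is not meant.

How it is judged:
On the way, in this order (a step that is already met when the one before it is completed fails the run):
1. the tall plate is lifted clear of the rack, upright (z of tall_plate in the frame of drying_rack above 0.035 m and angle between tall_plate's own z axis and vertical below 0.3 rad), for 0.1 s.
2. the tall plate stands fully down in the holder's grooves, let go, with the clamp arm still open (z of tall_plate in the frame of holder_seat below 0.003 m and horizontal distance between tall_plate and holder_seat below 0.005 m and angle between tall_plate's own z axis and vertical below 0.17 rad and contact force between tall_plate and the fingers below 0.1 N and value of joint clamp_arm below 1.2 rad), for 0.2 s.
At the end, for the whole second after the job is handed in: The tall plate stands upright at rest in both grooves: bottom edge within 3 mm of the groove floor and 5 mm of the middle, upright and in line within 0.12 rad; the clamp arm is shut on its top edge (2.40 to 2.58 rad); the square plate is within 10 mm of its start (z of tall_plate in the frame of holder_seat between -0.003 and 0.003 m and horizontal distance between tall_plate and holder_seat below 0.005 m and angle between tall_plate's own z axis and vertical below 0.12 rad and angle between the x axis of tall_plate and the x axis of holder_seat, either way round below 0.12 rad and value of joint clamp_arm between 2.4 and 2.58 rad and linear speed of tall_plate below 0.01 m/s and angular speed of tall_plate below 0.1 rad/s and distance of square_plate from where it was at the start of the episode below 0.01 m); the robot touches nothing.
It fails at once if something touches the coated faces of the tall plate (contact force between plate_coating and anything else above 0.4 N).
It fails at once if the fingers hold the tall plate by its top border while it is carried (contact force between plate_top_border and the fingers above 0.4 N and height (world z) of tall_plate above 0.03 m).
It fails at once if the tall plate is knocked or pressed hard into the holder (over 35 N) (contact force between tall_plate and plate_holder above 35 N).
It fails at once if the square plate is moved by more than 10 mm (distance of square_plate from where it was at the start of the episode above 0.01 m).
It fails at once if the loupe, setting block or lens cell is moved by more than 15 mm (distance of any of loupe, gauge_block, lens_cell_04 from where it was at the start of the episode above 0.015 m).
It also fails if it takes over 45 s, if anything falls off the work surface, if the arm or the gripper's body presses on something with over 40 N, if the wrist force passes 120 N, or if a joint passes its speed limit or range.

### The arm

A 6-joint arm with a two-finger parallel gripper is mounted at the origin on a cart in front of the work surface, level with it; the furniture and walls round the work are solid. World frame = base frame: x ahead of the robot, y to its left, z up, the work surface at z = 0. Lengths are in m, angles in rad, forces in N, time in s.
With the tool pointing down it reaches from about 0.3 to 0.875 m from the base axis. Payload 4.2 kg.
Tool frame: the origin (TCP) lies between the finger pads; the fingertips stand 22 mm ahead of it and the grasp point (between the pads) lies 3 mm ahead of it (ctrl.tip_extent is the distance from the TCP to the fingertips, in m); z points along the fingers, y is the line along which they close (so a half turn about z gives the same grasp; the last joint's range is limited). The gripper opens to 85 mm and grips with 20 to 120 N. Pads are 22 mm wide; open, the fingers measure 114 mm over their backs; the gripper's body (76 mm by 85 mm) begins 54 mm behind the grasp point. The pads swing forward as they close: fully open they stand 13 mm farther back than shut.
Start: joints at [-1.26, 0.32, 1.565, -0, 1.257, -0.02], TCP at [0.187, -0.544, 0.253] pointing down, gripper open.
Joint ranges: [-3.11, 3.11], [-0.84, 2.01], [0.21, 2.61], [-1.34, 4.49], [0.05, 2.63], [-2.56, 2.56]. Speed limits (rad/s): [2.57, 2.57, 3.14, 3.14, 3.14, 3.14].

### API

Orientations are given as a unit quaternion [w, x, y, z].
In Python, from station import ctrl gives the robot as it stands.
- The arm moves only by the shell command python3 -m jog 'ROWS' [FORCE]. ROWS is JSON, one flat list of numbers, 7 for each row, row after row: the turn, a rotation vector about the tool's x, y, z each as a share of pi rad, from -1 to 1, then the shift along the tool's x, y, z each as a share of 0.03 m, from -1 to 1, then the closure, from -1 (fully open) to 1 (shut). In form: [rx, ry, rz, x, y, z, claw, rx, ry, rz, x, y, z, claw, ...]. A call has 1 to 20 rows; each row shifts and turns the commanded pose from where the row before left it, along the tool's axes as they then stand; what a row does not reach is not made up. A row lasts 1/10 s, in which the tool goes at most 50 mm and 8.59 degrees, less where a joint would pass 70% of its speed; a pose out of reach is approached as far as the arm can. A call with a number of a shift or a turn outside -1 to 1 is refused whole. A call with a gripper value outside its range is refused whole. The fingers move at their own pace and stop on an object; FORCE is the grip in N (left out, the last holds). Time passes only in rows, so rows that do not move let the fingers close. It gives the time, the measured TCP pose, the force, the opening and the grip force at its end, in the units of the state.
- ctrl.state(): the state, without advancing time (a new reading comes with each control period).
- ctrl.camera(name): name is "side" or "top"; returns the picture (384x512x3 uint8, red, green, blue); there is no depth.
- ctrl.get_calibration(name): a dict with "fx", "fy", "cx", "cy" (pixels), "position" and "attitude" of the camera in the world. Camera axes: x right, y down, z forward; pixel columns grow to the right and rows downward; lengths in m; the calibration is good to about 2 mm. A picture is of the moment at which its call begins. get_calibration takes no time and is no camera call.
- ctrl.sign_off(): hands the job in; it is judged then, once.
Trained networks look in the newest picture that a camera, given by its name, has taken for a name from the list of things; names that differ only in an ending like _2 or _b are one class to them, and where a whole thing is asked for, a point or a joint stands for the part that bears it (a point fixed in the world has none). Each returns a list of dicts, best first, with "conf" (0 to 1); they miss things now and then, are a little off and sometimes report something else, mostly with a low value. They report only what shows in the picture. A call takes as long as a camera call. They do not tell look-alikes from the thing itself.
- ctrl.outline_of(camera, thing): "pixels" (384x512 bool, what is visible of it) and "position" ([column, row] in pixels, amid what is visible of it).
- ctrl.place_of(camera, thing): "position" ([column, row] in pixels: a listed point, or the origin of a listed thing).
The state is a dict: "clock": time; "joint_positions": joint angles; "qd": joint speeds; "effort": joint torques, N m; "tool_pos": TCP position; "tcp_rot": TCP orientation; "force": force on the tool from outside, world axes, zero at the start; "moment": the same for the moment, N m; "width": opening from 0.0 (shut) to 1.0 (fully open); "finger_force": force on a finger pad.
Only numpy, scipy, OpenCV 4.12 (cv2) and the standard library are available. Lean on these libraries where they do the work, as an engineer would, in place of code of your own. Each camera call takes 0.05 s, during which the arm holds its last target. There are 200 camera calls.

## Working session

There is one attempt and no reset: what is moved stays moved. The work goes in short steps, Python scripts to look and compute and a shell command to move; the robot and the scene stay as the last step left them, time stands still between calls to the robot, and variables do not carry over. Pictures are saved under pics/ and viewed, at most 12 in all, crops included, and the job is handed in when it is done.

```bash
ls; mkdir -p pics; cat > h.py <<'E'
from station import ctrl
import numpy as np, cv2
from scipy.spatial.transform import Rotation as R
def rot(a):
    a=np.array(a)
    return a if a.shape==(3,3) else R.from_quat(a,scalar_first=True).as_matrix()
def ray(c,px):
    k=ctrl.get_calibration(c)
    d=np.array([(px[0]-k['cx'])/k['fx'],(px[1]-k['cy'])/k['fy'],1])
    return np.array(k['position']),rot(k['attitude'])@d
def proj(c,p):
    k=ctrl.get_calibration(c); q=rot(k['attitude']).T@(np.array(p)-np.array(k['position']))
    return np.array([k['fx']*q[0]/q[2]+k['cx'],k['fy']*q[1]/q[2]+k['cy']])
def onz(c,px,z):
    o,d=ray(c,px); return o+d*(z-o[2])/d[2]
def tri(a,b):
    A=np.zeros((3,3));v=np.zeros(3)
    for c,p in (a,b):
        o,d=ray(c,p);d=d/np.linalg.norm(d);M=np.eye(3)-np.outer(d,d);A+=M;v+=M@o
    return np.linalg.solve(A,v)
E
python3 - <<'E'
from h import *
np.set_printoptions(precision=4,suppress=True)
for c in('side','top'):
    im=ctrl.camera(c);cv2.imwrite(f'pics/{c}0.png',im[:,:,::-1]);print(c,ctrl.get_calibration(c))
print(ctrl.state())
D={}
for n in ['tall_plate','square_plate','drying_rack','plate_holder','holder_seat','clamp_hinge','clamp_tab','loupe','gauge_block','lens_cell_04']:
    for c in('side','top'):
        r=ctrl.place_of(c,n); D[n,c]=r
        print(n,c,[(np.round(x['position'],1).tolist(),round(x['conf'],2)) for x in r[:3]])
    if D[n,'side'] and D[n,'top']: print('   ',tri(('side',D[n,'side'][0]['position']),('top',D[n,'top'][0]['position'])))
E
```

```text
pics
side {'fx': 455.42504155628035, 'fy': 455.42504155628035, 'cx': 247.77924343405695, 'cy': 191.57937952585522, 'position': array([0.1452, 0.6416, 0.5596]), 'attitude': array([ 0.1281, -0.2103,  0.8494, -0.4667])}
top {'fx': 491.54871889567124, 'fy': 491.54871889567124, 'cx': 260.8948837261488, 'cy': 188.52497518142522, 'position': array([ 0.2723, -0.023 ,  1.253 ]), 'attitude': array([ 0.075 , -0.6945,  0.7118, -0.0728])}
{'clock': 0.1, 'joint_positions': array([-1.26  ,  0.3202,  1.5656,  0.    ,  1.2574, -0.02  ]), 'qd': array([ 0.0005,  0.0004, -0.0035, -0.0009,  0.0002, -0.0012]), 'effort': array([  0.0023, -41.6405, -23.4702,   0.0001,   0.0048,   0.    ]), 'tool_pos': array([ 0.1866, -0.5435,  0.2526]), 'tcp_rot': array([-0.0008,  0.9864,  0.1647, -0.0001]), 'force': array([-0.1685,  0.0699, -0.6174]), 'moment': array([ 0.0075, -0.0122,  0.0086]), 'finger_force': 0.0, 'width': 0.9992062810755524}
tall_plate side [([229.1, 276.5], 0.72), ([250.2, 222.2], 0.64)]
tall_plate top [([325.3, 217.1], 0.58), ([254.0, 240.5], 0.58), ([262.6, 189.2], 0.52)]
    [ 0.5783 -0.1858 -0.304
[... 265 characters left out ...]
[([305.7, 192.3], 0.75), ([194.4, 259.0], 0.48)]
plate_holder top [([326.4, 215.9], 0.62)]
    [ 0.4605 -0.1892  0.0024]
holder_seat side []
holder_seat top [([327.8, 213.4], 0.92)]
clamp_hinge side [([295.1, 150.3], 0.72)]
clamp_hinge top [([329.5, 197.5], 0.93)]
    [ 0.4888 -0.1852  0.1051]
clamp_tab side [([277.2, 130.0], 0.45)]
clamp_tab top [([336.8, 173.4], 0.52), ([253.4, 238.9], 0.49)]
    [ 0.5397 -0.2008  0.1369]
loupe side [([208.6, 212.0], 0.77)]
loupe top [([261.5, 160.8], 0.72)]
    [ 0.6147 -0.0249  0.0005]
gauge_block side [([293.4, 247.8], 0.6)]
gauge_block top []
lens_cell_04 side [([196.9, 230.1], 0.49)]
lens_cell_04 top [([234.4, 163.3], 0.46)]
    [0.6043 0.0443 0.0031]
```

```bash
python3 - <<'E'
import cv2
a=cv2.imread('pics/side0.png')[110:310,140:360];b=cv2.imread('pics/top0.png')[130:280,170:370]
cv2.imwrite('pics/s.png',cv2.resize(a,(792,600*0+720))[:600] if 0 else cv2.resize(a,None,fx=3,fy=3,interpolation=2))
cv2.imwrite('pics/t.png',cv2.resize(b,None,fx=4,fy=4,interpolation=2))
E
```

```text
(no output)
```

View pics/s.png

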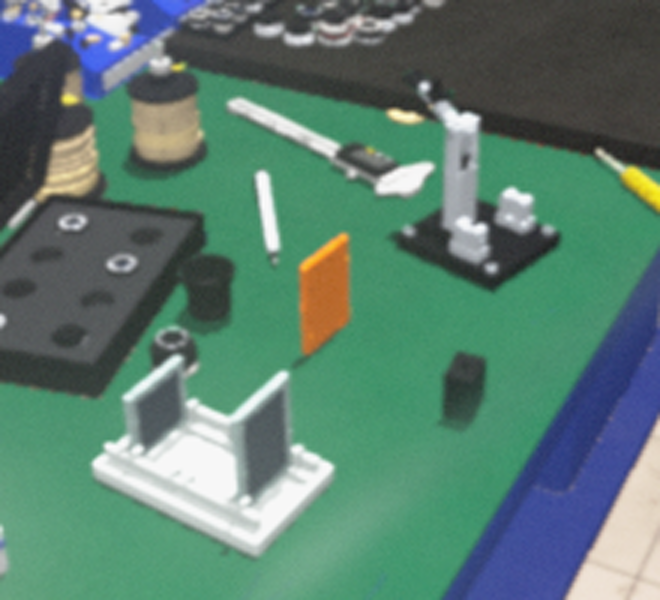

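View pics/t.png

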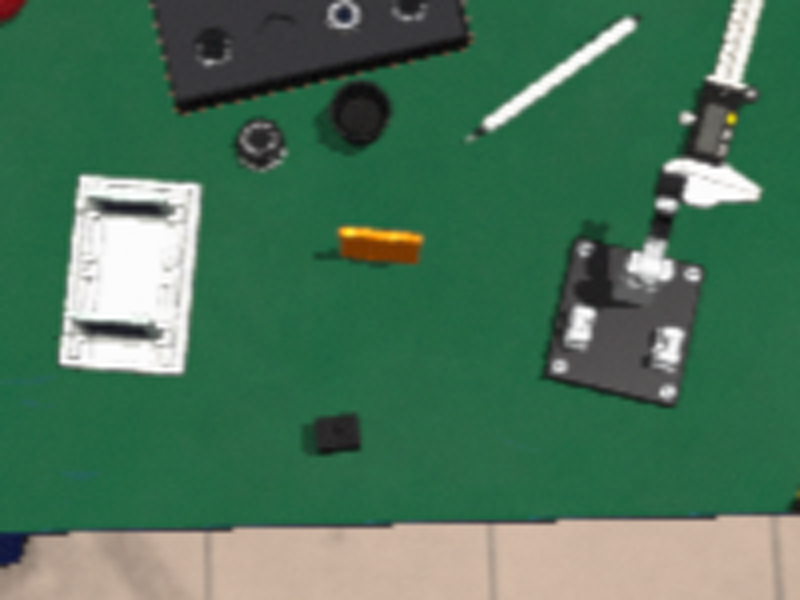

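The front slot of the rack holds the tall plate (side view about 228,276). The shorter plate is behind it at 194,254, and the orange look-alike stands near 250,222. The holder with its parked arm is at the upper right, around 300,190. Next I'll zoom in for accurate corners.

```bash
python3 - <<'E'
from h import *
np.set_printoptions(precision=4,suppress=True)
print('tip',ctrl.tip_extent)
T=[];S=[]
for i in range(6):
    S.append(ctrl.camera('side').astype(float));T.append(ctrl.camera('top').astype(float))
s=np.mean(S,0).astype(np.uint8);t=np.mean(T,0).astype(np.uint8)
cv2.imwrite('pics/sm.png',s[:,:,::-1]);cv2.imwrite('pics/tm.png',t[:,:,::-1])
def crop(im,x,y,w,h,f):
    c=cv2.resize(im[y:y+h,x:x+w,::-1],None,fx=f,fy=f,interpolation=cv2.INTER_CUBIC).copy()
    for k in range(0,w,10):
        cv2.putText(c,str(x+k),(k*f,10),0,.35,(0,0,255),1);cv2.line(c,(k*f,12),(k*f,18),(0,0,255),1)
    for k in range(0,h,10):
        cv2.putText(c,str(y+k),(0,k*f+4),0,.35,(0,0,255),1);cv2.line(c,(26,k*f),(32,k*f),(0,0,255),1)
    return c
cv2.imwrite('pics/t1.png',np.hstack([crop(t,180,168,44,60,9),crop(t,302,175,44,60,9)]))
cv2.imwrite('pics/s1.png',np.hstack([crop(s,165,222,90,75,5),crop(s,268,130,64,75,5)]))
E
```

```text
tip 0.022
```

View pics/t1.png

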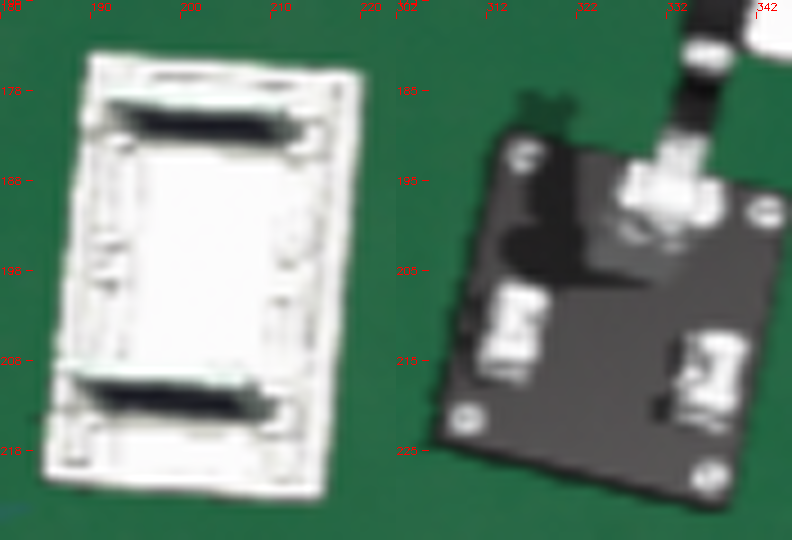

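View pics/s1.png

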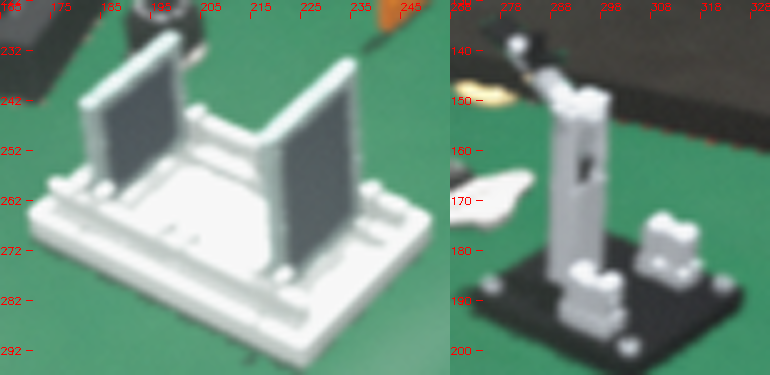

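```bash
cat > m.py <<'E'
from h import *
from scipy.optimize import least_squares
np.set_printoptions(precision=4,suppress=True)
T1=lambda x,y:('top',((x+.5)/9-.5+180,(y+.5)/9-.5+168))
T2=lambda x,y:('top',((x-396+.5)/9-.5+302,(y+.5)/9-.5+175))
S1=lambda x,y:('side',((x+.5)/5-.5+165,(y+.5)/5-.5+222))
S2=lambda x,y:('side',((x-450+.5)/5-.5+268,(y+.5)/5-.5+130))
E
python3 - <<'E'
from m import *
def W(p,l):
    c,s=np.cos(p[2]),np.sin(p[2]); return [p[0]+c*l[0]-s*l[1],p[1]+s*l[0]+c*l[1],l[2]]
# rack
def res(p,sel,full=False):
    h=p[3]; L=[]
    tp=[(T1(88,52),(62,39)),(T1(364,72),(62,-39)),(T1(322,498),(-62,-39)),(T1(42,480),(-62,39))]
    sd=[(S1(30,210),(62,39)),(S1(432,218),(-62,-39)),(S1(303,352),(-62,39))]
    for (c,px),l in (tp if 't' in sel else [])+(sd if 's' in sel else []):
        L+=list(proj(c,W(p,(l[0]/1e3,l[1]/1e3,h)))-px)
    return np.array(L)
for sel in('t','s','ts'):
    f=lambda q:res(list(q)+([.008] if len(q)==3 else []),sel)
    r=least_squares(f,[.47,.14,0]+([.008] if sel=='ts' else []))
    print('rack',sel,r.x,f(r.x))
# tall plate top edge corners in side at z=.082, square at .062
for n,pts,z in(('tall',[(262,138),(352,62)],.082),('sq',[(86,103),(176,35)],.062)):
    a=[onz(*S1(*p),z) for p in pts];print(n,a,(a[0]+a[1])/2,np.linalg.norm(a[0]-a[1]))
sc=[onz(*T2(*p),.014) for p in((525,156),(766,211),(711,477),(466,419))]
print('screws',sc,np.mean(sc,0)); 
print('corners',[onz(*T2(*p),.012) for p in((500,130),(790,192),(725,508),(432,440))])
print('side screws',[onz(*S2(*p),.014) for p in((490,285),(723,284),(628,347))])
lo=[onz(*S2(*p),.038) for p in((580,268),(610,283),(660,220),(687,232))];print('lobes',lo,np.mean(lo,0))
print('seat top',onz('top',(327.8,213.4),.02),'hinge top',onz('top',(329.5,197.5),.095),'side',onz('side',(295.1,150.3),.095))
E
```

```text
rack t [ 0.5158  0.1296 -0.0986] [ 0.3882  0.2413 -0.5122  0.1471 -0.3102 -0.0649  0.4332 -0.2976]
rack s [ 0.5153  0.1252 -0.1133] [ 0.3323  0.5958  0.0463  0.3312 -0.3485 -0.7619]
rack ts [ 0.5139  0.1287 -0.1039  0.0117] [ 0.6482  0.5226 -0.1736  0.5897 -0.2361  0.5214  0.426   0.1202 -0.5354
  0.6781 -0.2352 -0.0861 -0.4617 -0.8821]
tall [array([0.4773, 0.1571, 0.082 ]), array([0.4712, 0.1081, 0.082 ])] [0.4743 0.1326 0.082 ] 0.04935280193507779
sq [array([0.5565, 0.1485, 0.062 ]), array([0.5504, 0.1009, 0.062 ])] [0.5535 0.1247 0.062 ] 0.048046032819220715
screws [array([ 0.5231, -0.1635,  0.014 ]), array([ 0.5054, -0.2313,  0.014 ]), array([ 0.4297, -0.2114,  0.014 ]), array([ 0.4478, -0.1433,  0.014 ])] [ 0.4765 -0.1874  0.014 ]
corners [array([ 0.5313, -0.1569,  0.012 ]), array([ 0.5111, -0.2388,  0.012 ]), array([ 0.4211, -0.2151,  0.012 ]), array([ 0.4424, -0.1336,  0.012 ])]
side screws [array([ 0.5232, -0.1641,  0.014 ]), array([ 0.4286, -0.2122,  0.014 ]), array([ 0.4469, -0.1442,  0.014 ])]
lobes [array([ 0.4772, -0.1594,  0.038 ]), array([ 0.4604, -0.1535,  0.038 ]), array([ 0.4616, -0.2146,  0.038 ]), array([ 0.4466, -0.2098,  0.038 ])] [ 0.4615 -0.1843  0.038 ]
seat top [ 0.4655 -0.1903  0.02  ] hinge top [ 0.4921 -0.1862  0.095 ] side [ 0.495  -0.2037  0.095 ]
```

```bash
cat > go.py <<'E'
import sys
from h import *
np.set_printoptions(precision=4,suppress=True)
# target x y z(TCP) yaw(tool x axis angle): prints rz total (share of pi) and shift in 30mm units along tool axes after turn
x,y,z,w=map(float,sys.argv[1:5]);s=ctrl.state();M=rot(s['tcp_rot']);a=np.arctan2(M[1,0],M[0,0])
d=np.array([x,y,z])-s['tool_pos'];c=np.cos(w);q=np.sin(w)
A=np.array([[c,q,0],[q,-c,0],[0,0,-1]])
print('rz/pi',-(w-a)/np.pi,'shift after turn /30mm',A@d/.03,'tilt z',M[:,2],'t',s['clock'])
E
python3 go.py .4748 .133 .161 -.107;python3 -m jog '[0,0,0.0465,0,0,0,-1, 0,0,0.0465,0,0,0,-1, 0,0,0.0465,0,0,0,-1]' 20; python3 go.py .4748 .133 .161 -.107
```

```text
rz/pi 0.13936396190608574 shift after turn /30mm [  7.1364 -23.458    3.0782] tilt z [ 0.0001 -0.0001 -1.    ] t 1.7
clock: 2.0
tool_pos: [0.1868, -0.5438, 0.2533]
tcp_rot: [0.0, 0.998, -0.057, 0.0]
force: [-0.3, -0.7, -0.2]
width: 0.999
finger_force: 0.0
rz/pi -0.0020442836949695277 shift after turn /30mm [  7.1362 -23.4574   3.0779] tilt z [ 0.     -0.0001 -1.    ] t 2.0
```

```bash
python3 -m jog '[0,0,0,0.3,-0.98,0,-1, 0,0,0,0.3,-0.98,0,-1, 0,0,0,0.3,-0.98,0,-1, 0,0,0,0.3,-0.98,0,-1, 0,0,0,0.3,-0.98,0,-1, 0,0,0,0.3,-0.98,0,-1, 0,0,0,0.3,-0.98,0,-1, 0,0,0,0.3,-0.98,0,-1, 0,0,0,0.3,-0.98,0,-1, 0,0,0,0.3,-0.98,0,-1, 0,0,0,0.3,-0.98,0,-1, 0,0,0,0.3,-0.98,0,-1, 0,0,0,0.3,-0.98,0,-1, 0,0,0,0.3,-0.98,0,-1, 0,0,0,0.3,-0.98,0,-1, 0,0,0,0.3,-0.98,0,-1, 0,0,0,0.3,-0.98,0,-1, 0,0,0,0.3,-0.98,0,-1, 0,0,0,0.3,-0.98,0,-1, 0,0,0,0.3,-0.98,0,-1]'; python3 go.py .4748 .133 .161 -.107
```

```text
clock: 4.0
tool_pos: [0.4292, 0.0227, 0.2535]
tcp_rot: [0.0, 0.999, -0.054, 0.0]
force: [0.2, 0.5, 0.9]
width: 0.999
finger_force: 0.0
rz/pi -5.390211870004656e-05 shift after turn /30mm [ 1.1203 -3.8172  3.0831] tilt z [ 0.0006 -0.0002 -1.    ] t 4.0
```

```bash
python3 -m jog '[0,0,0,0.28,-0.95,0.5,-1, 0,0,0,0.28,-0.95,0.5,-1, 0,0,0,0.28,-0.95,0.5,-1, 0,0,0,0.28,-0.95,0.5,-1, 0,0,0,0,0,0,-1, 0,0,0,0,0,0,-1]'; python3 go.py .4748 .133 .061 -.107
python3 - <<'E'
from h import *
S=ctrl.camera('side');T=ctrl.camera('top')
f=lambda im,x,y,w,h,k:cv2.resize(im[y:y+h,x:x+w,::-1],None,fx=k,fy=k,interpolation=2)
cv2.imwrite('pics/a.png',np.hstack([f(S,150,150,100,150,4),f(T,160,130,80,120,5)[:600]]))
E
```

```text
clock: 4.6
tool_pos: [0.4742, 0.1314, 0.193]
tcp_rot: [0.0, 0.999, -0.053, -0.001]
force: [0.2, 0.9, 1.0]
width: 1.0
finger_force: 0.0
rz/pi 0.000280190605077813 shift after turn /30mm [ 0.0145 -0.0558  4.3987] tilt z [-0.0012 -0.0008 -1.    ] t 4.6
```

View pics/a.png

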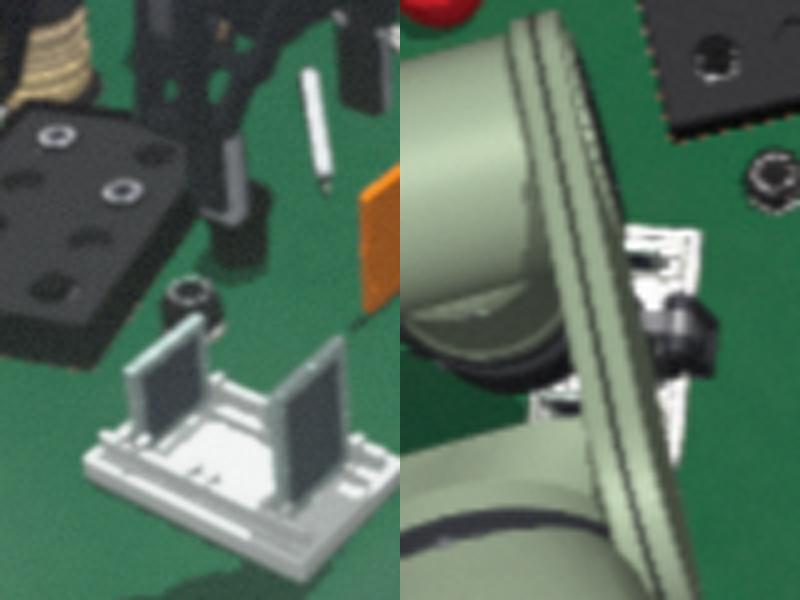

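The open gripper hangs above the rack (finger at about crop 230,180), and both plates are undisturbed below it. I'll go down and grip.

```bash
python3 -m jog '[0,0,0,0.01,-0.03,0.8,-1, 0,0,0,0,-0.03,0.8,-1, 0,0,0,0,0,0.8,-1, 0,0,0,0,0,0.8,-1, 0,0,0,0,0,0.7,-1, 0,0,0,0,0,0.5,-1, 0,0,0,0,0,0,-1, 0,0,0,0,0,0,-1]'; python3 go.py .4748 .133 .061 -.107
python3 - <<'E'
from h import *
S=ctrl.camera('side')
f=lambda im,x,y,w,h,k:cv2.resize(im[y:y+h,x:x+w,::-1],None,fx=k,fy=k,interpolation=2)
cv2.imwrite('pics/b.png',f(S,150,170,130,130,4))
E
```

```text
clock: 5.5
tool_pos: [0.4753, 0.1324, 0.0621]
tcp_rot: [-0.0, 0.999, -0.054, 0.001]
force: [0.9, -0.3, 0.8]
width: 0.997
finger_force: 0.0
rz/pi -0.00045917404743811433 shift after turn /30mm [-0.02   -0.0185  0.0371] tilt z [ 0.0011  0.0001 -1.    ] t 5.5
```

View pics/b.png

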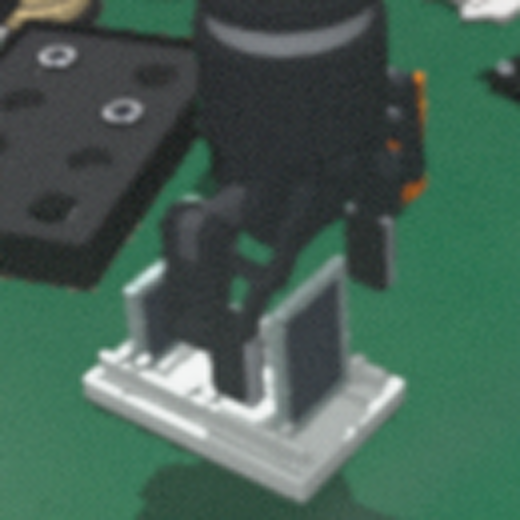

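The fingers straddle the tall plate's side edges (pads at about crop 250,365 and 375,250) and don't touch its faces. Closing now.

```bash
python3 -m jog '[0,0,0,0,0,0,0.3, 0,0,0,0,0,0,0.5, 0,0,0,0,0,0,1, 0,0,0,0,0,0,1, 0,0,0,0,0,0,1, 0,0,0,0,0,0,1, 0,0,0,0,0,0,1, 0,0,0,0,0,0,1]' 25; python3 go.py .4748 .133 .061 -.107
```

```text
clock: 6.35
tool_pos: [0.4754, 0.1332, 0.0621]
tcp_rot: [-0.0, 0.999, -0.054, 0.001]
force: [-1.2, 0.9, 6.1]
width: 0.579
finger_force: 25.9
rz/pi -0.00012570235559621182 shift after turn /30mm [-0.0191  0.01    0.0357] tilt z [ 0.0015  0.0004 -1.    ] t 6.35
```

```bash
python3 -m jog '[0,0,0,0,0,-0.2,1, 0,0,0,0,0,-0.3,1, 0,0,0,0,0,-0.5,1, 0,0,0,0,0,-0.6,1, 0,0,0,0,0,-0.8,1, 0,0,0,0,0,-0.8,1, 0,0,0,0,0,-0.8,1, 0,0,0,0,0,0,1, 0,0,0,0,0,0,1]'; python3 go.py .462 -.1836 .16 -.257
python3 - <<'E'
from h import *
S=ctrl.camera('side')
f=lambda im,x,y,w,h,k:cv2.resize(im[y:y+h,x:x+w,::-1],None,fx=k,fy=k,interpolation=2)
cv2.imwrite('pics/c.png',f(S,150,130,130,150,4))
E
```

```text
clock: 7.25
tool_pos: [0.4747, 0.1329, 0.1815]
tcp_rot: [-0.0, 0.999, -0.054, 0.0]
force: [0.2, 0.6, -0.8]
width: 0.582
finger_force: 26.2
rz/pi 0.04760565496010124 shift after turn /30mm [ 2.2729 10.3104  0.7164] tilt z [ 0.0005 -0.     -1.    ] t 7.25
```

View pics/c.png

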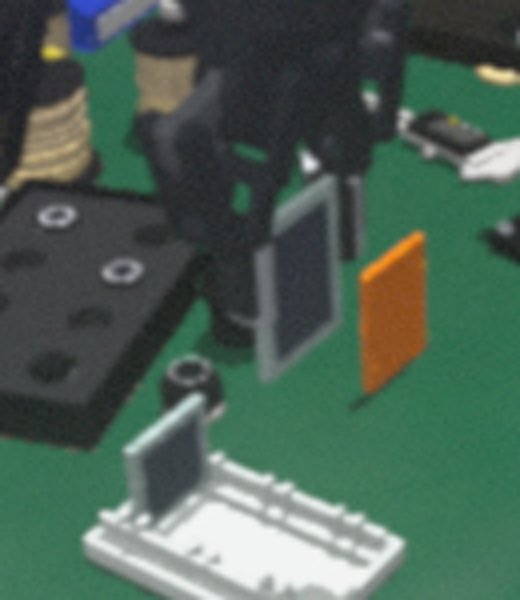

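The plate is held upright by its side edges (bottom corners at about crop 268,380 and 338,330) and the rack's front slot is empty. Next I'll carry it to above the holder.

```bash
python3 -m jog '[0,0,0.024,0,0.5,0,1, 0,0,0.0236,0.1,0.8,0,1, 0,0,0,0.22,0.95,0,1, 0,0,0,0.22,0.95,0,1, 0,0,0,0.22,0.95,0,1, 0,0,0,0.22,0.95,0,1, 0,0,0,0.22,0.95,0,1, 0,0,0,0.22,0.95,0,1, 0,0,0,0.22,0.95,0,1, 0,0,0,0.22,0.95,0,1, 0,0,0,0.22,0.95,0,1, 0,0,0,0.2,0.5,0,1, 0,0,0,0,0,0,1, 0,0,0,0,0,0,1, 0,0,0,0,0,0,1]'; python3 go.py .462 -.1836 .16 -.257
python3 - <<'E'
from m import *
print([onz('side',((x+.5)/4-.5+150,(y+.5)/4-.5+130),.1314) for x,y in((268,380),(338,330))])
S=np.mean([ctrl.camera('side') for i in range(4)],0).astype(np.uint8);T=ctrl.camera('top')
cv2.imwrite('pics/sd.png',S[:,:,::-1])
f=lambda im,x,y,w,h,k:cv2.resize(im[y:y+h,x:x+w,::-1],None,fx=k,fy=k,interpolation=2)
cv2.imwrite('pics/d.png',np.hstack([f(S,260,90,80,120,5),f(T,290,150,70,120,5)]))
E
```

```text
clock: 8.8
tool_pos: [0.4659, -0.1841, 0.1809]
tcp_rot: [-0.0, 0.992, -0.128, -0.001]
force: [-0.4, -0.6, -0.0]
width: 0.579
finger_force: 26.2
rz/pi 0.00031539728348988703 shift after turn /30mm [-0.1307  0.0154  0.6969] tilt z [-0.001   0.0009 -1.    ] t 8.8
[array([0.4758, 0.1554, 0.1314]), array([0.4683, 0.1126, 0.1314])]
```

View pics/d.png

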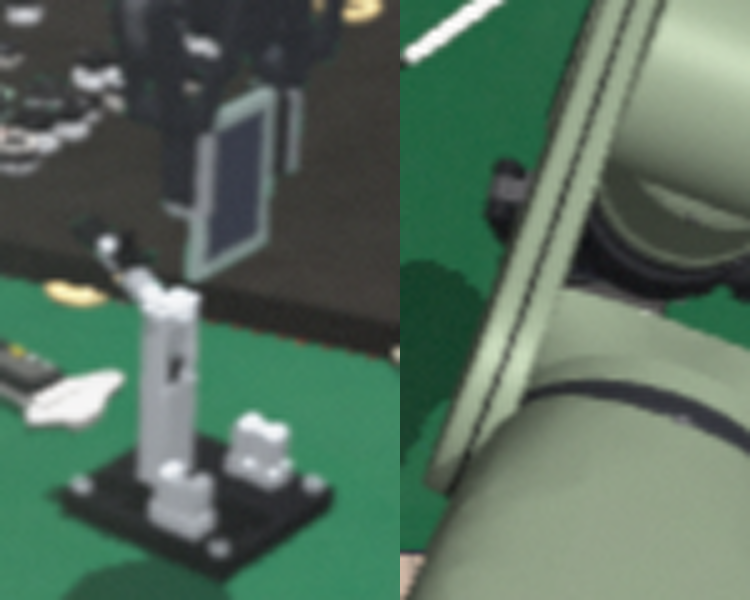

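The plate hangs upright over the holder (bottom corners at about crop 188,278 and 268,240) and the feet are visible below at crop 180,490 and 260,445. The arm hides the top view. I'll lower it to just above the feet and measure it against them.

```bash
python3 -m jog '[0,0,0,-0.07,0.01,0.5,1, 0,0,0,-0.07,0,0.6,1, 0,0,0,0,0,0.6,1, 0,0,0,0,0,0.6,1, 0,0,0,0,0,0.5,1, 0,0,0,0,0,0,1, 0,0,0,0,0,0,1, 0,0,0,0,0,0,1]'; python3 go.py .4615 -.1838 .0951 -.257
python3 - <<'E'
from m import *
d=[onz('side',((x+.5)/5-.5+260,(y+.5)/5-.5+90),.1308) for x,y in((188,278),(268,240))];print(d,np.mean(d,0))
S=np.mean([ctrl.camera('side') for i in range(6)],0).astype(np.uint8)
cv2.imwrite('pics/e.png',cv2.resize(S[125:205,270:340,::-1],None,fx=7.5,fy=7.5,interpolation=2))
E
```

```text
clock: 9.85
tool_pos: [0.4627, -0.1847, 0.0982]
tcp_rot: [0.0, 0.992, -0.128, 0.001]
force: [-0.5, 0.0, -0.4]
width: 0.577
finger_force: 26.2
rz/pi 5.046749054274501e-05 shift after turn /30mm [-0.046  -0.0192  0.1048] tilt z [ 0.0018 -0.0008 -1.    ] t 9.85
[array([ 0.4735, -0.1622,  0.1308]), array([ 0.457 , -0.2113,  0.1308])] [ 0.4652 -0.1867  0.1308]
```

View pics/e.png

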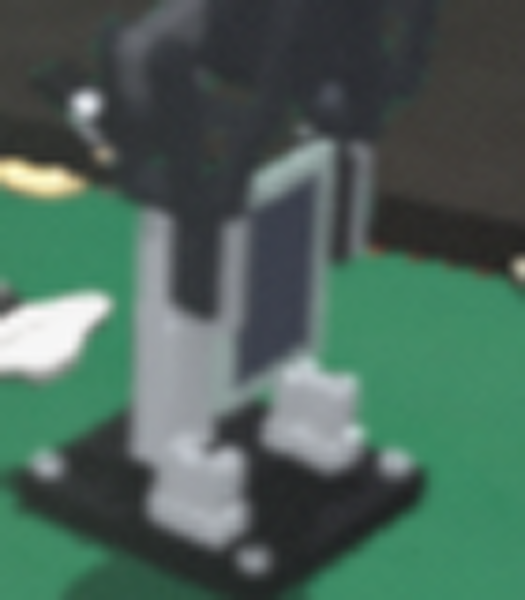

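```bash
cat > fit.py <<'E'
from m import *
S=np.mean([ctrl.camera('side').astype(float) for i in range(8)],0)
st=ctrl.state();tp=st['tool_pos'];w=-.257;c,s=np.cos(w),np.sin(w)
zb=tp[2]-.0501
def pts(p,n=200):  # front face coating polygon, p = dx,dy (plate frame offset of plate centre from TCP), dz
    L=[(-.0025,y,z) for y,z in((-.019,.006),(.019,.006),(.019,.064),(-.019,.064))]
    return np.array([proj('side',[tp[0]+c*(l[0]+p[0])-s*(l[1]+p[1]),tp[1]+s*(l[0]+p[0])+c*(l[1]+p[1]),zb+p[2]+l[2]]) for l in L])
g=S.mean(2);F=8;x0,y0,x1,y1=290,120,325,190
dark=np.percentile(g[145:165,303:310],50)
def render(p,sig):
    m=np.zeros(((y1-y0)*F,(x1-x0)*F),np.uint8)
    q=(pts(p)-[x0-.5,y0-.5])*F-.5
    cv2.fillConvexPoly(m,np.round(q*256).astype(np.int32),255,shift=8)
    m=cv2.resize(m.astype(float)/255,(x1-x0,y1-y0),interpolation=cv2.INTER_AREA)
    return cv2.GaussianBlur(m,(0,0),sig)
obs=g[y0:y1,x0:x1]
q=pts((0,0,0));print(q)
m0=np.zeros(obs.shape,np.uint8);cen=q.mean(0);qq=cen+(q-cen)*1.22
cv2.fillConvexPoly(m0,np.round(qq-[x0,y0]).astype(np.int32),1);m0=m0>0
def cost(p):
    r=render(p,.8)[m0];A=np.c_[r,np.ones_like(r)];b=obs[m0];k=np.linalg.lstsq(A,b,rcond=None)[0];return ((A@k-b)**2).mean()
from scipy.optimize import minimize
for dz in(None,0):
    f=(lambda p:cost(np.array(p)*1e-3)) if dz is None else (lambda p:cost(np.array([p[0],p[1],0])*1e-3))
    r=minimize(f,[0,0,0] if dz is None else [0,0],method='Nelder-Mead',options=dict(initial_simplex=np.vstack([np.zeros(3 if dz is None else 2),3*np.eye(3 if dz is None else 2)])))
    print('offset mm',r.x,r.fun,f([0,0,0]))
# holder screws / lobes in same picture: predicted vs picked
x,y=.4615,-.1838
for n,l in(('lobeL',(0,.028,.038)),('lobeR',(0,-.028,.038))):
    print(n,proj('side',[x+c*l[0]-s*l[1],y+s*l[0]+c*l[1],l[2]]))
print('picked',270+205/7.5,125+449/7.5,270+322/7.5,125+372/7.5)
E
python3 fit.py
```

```text
[[310.7355 170.8391]
 [300.3236 177.2927]
 [301.4193 153.7067]
 [312.1299 147.6039]]
offset mm [ 27.3067 -40.682  -25.3345] 293.8118529496062 373.9005347952632
offset mm [ 0.2927 -2.9949] 315.2490415167622 373.9005347952632
lobeL [296.7121 184.6524]
lobeR [311.9635 175.0303]
picked 297.3333333333333 184.86666666666667 312.93333333333334 174.6
```

```bash
python3 -m jog '[0,0,0,-0.045,-0.035,0.1,1, 0,0,0,0,0,0.1,1, 0,0,0,0,0,0.1,1, 0,0,0,0,0,0,1, 0,0,0,0,0,0,1]' 20; python3 go.py .4615 -.1835 .0701 -.257
python3 -m jog '[0,0,0,0,0,0.05,1, 0,0,0,0,0,0.05,1, 0,0,0,0,0,0,1]'
```

```text
clock: 11.05
tool_pos: [0.4609, -0.1832, 0.0882]
tcp_rot: [0.0, 0.992, -0.128, -0.0]
force: [-0.5, -0.1, 0.0]
width: 0.581
finger_force: 26.2
rz/pi 1.9834978872567005e-05 shift after turn /30mm [0.0211 0.006  0.6019] tilt z [-0.0003  0.     -1.    ] t 11.05
clock: 11.35
tool_pos: [0.4621, -0.1836, 0.0857]
tcp_rot: [0.0, 0.992, -0.128, 0.001]
force: [2.7, -1.4, 0.2]
width: 0.575
finger_force: 26.3
```

```bash
python3 -m jog '[0,0,0,0.05,0,0,1, 0,0,0,0,0,0.05,1, 0,0,0,0,0,0.05,1, 0,0,0,0,0,0,1]'
```

```text
clock: 11.75
tool_pos: [0.4631, -0.1838, 0.0822]
tcp_rot: [0.0, 0.992, -0.128, 0.001]
force: [4.0, -0.9, -0.8]
width: 0.579
finger_force: 26.2
```

```bash
python3 -m jog '[0,0,0,0.06,0,0,1, 0,0,0,0,0,0,1, 0,0,0,0,0,0,1]';python3 -m jog '[0,0,0,0,0,0.05,1, 0,0,0,0,0,0.05,1, 0,0,0,0,0,0,1]'
```

```text
clock: 12.05
tool_pos: [0.4636, -0.1838, 0.082]
tcp_rot: [-0.0, 0.992, -0.128, -0.001]
force: [-0.1, -1.2, -0.9]
width: 0.585
finger_force: 26.3
clock: 12.35
tool_pos: [0.4637, -0.1838, 0.0789]
tcp_rot: [-0.0, 0.992, -0.128, -0.001]
force: [0.9, 0.8, -0.9]
width: 0.581
finger_force: 26.2
```

```bash
python3 -m jog '[0,0,0,0.02,0,0.05,1, 0,0,0,0,0,0.05,1, 0,0,0,0,0,0.05,1, 0,0,0,0,0,0.05,1, 0,0,0,0,0,0,1]';python3 -m jog '[0,0,0,0,0,0.04,1, 0,0,0,0,0,0.03,1, 0,0,0,0,0,0,1]'
```

```text
clock: 12.85
tool_pos: [0.4645, -0.1841, 0.0731]
tcp_rot: [-0.0, 0.992, -0.128, -0.0]
force: [0.1, -0.3, -0.6]
width: 0.577
finger_force: 26.2
clock: 13.15
tool_pos: [0.4646, -0.1841, 0.0711]
tcp_rot: [-0.0, 0.992, -0.128, -0.0]
force: [0.2, 0.2, -1.3]
width: 0.576
finger_force: 26.2
```

```bash
python3 -m jog '[0,0,0,0,0,0.03,1, 0,0,0,0,0,0,1]';python3 -m jog '[0,0,0,0,0,0.02,1, 0,0,0,0,0,0,1]'
```

```text
clock: 13.35
tool_pos: [0.4646, -0.1841, 0.0702]
tcp_rot: [-0.0, 0.992, -0.128, -0.0]
force: [-0.5, 0.3, -0.8]
width: 0.579
finger_force: 26.2
clock: 13.55
tool_pos: [0.4647, -0.1842, 0.0701]
tcp_rot: [0.0, 0.992, -0.128, 0.0]
force: [-2.7, 0.5, 3.8]
width: 0.581
finger_force: 26.6
```

```bash
python3 -m jog '[0,0,0,0,0,0,-0.2, 0,0,0,0,0,0,-0.3, 0,0,0,0,0,0,-0.6, 0,0,0,0,0,0,-1, 0,0,0,0,0,0,-1, 0,0,0,0,0,0,-1, 0,0,0,0,0,0,-1]'
python3 - <<'E'
from m import *
S=np.mean([ctrl.camera('side') for i in range(4)],0).astype(np.uint8)
cv2.imwrite('pics/f.png',cv2.resize(S[125:205,270:340,::-1],None,fx=7.5,fy=7.5,interpolation=2))
E
```

```text
clock: 14.25
tool_pos: [0.4647, -0.1842, 0.0697]
tcp_rot: [0.0, 0.992, -0.128, 0.0]
force: [-0.3, -0.6, -0.1]
width: 0.995
finger_force: 0.0
```

View pics/f.png

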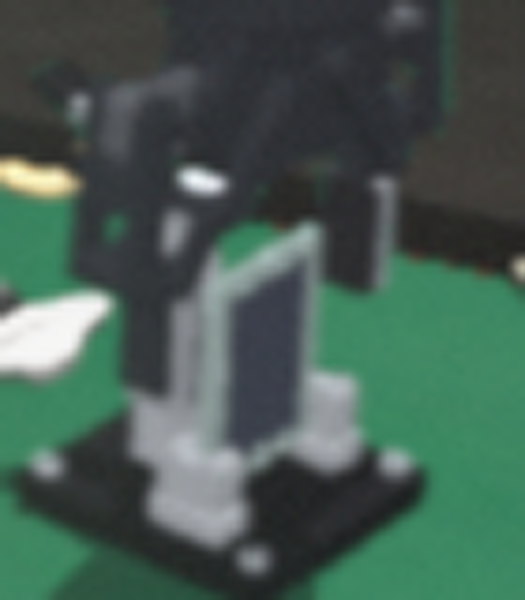

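The plate stands upright in both feet with the fingers open and clear. The clamp is still parked (tab at about crop 75,100). I'll rise, go behind the tab and close the fingers.

```bash
python3 -m jog '[0,0,0,0,0,-0.3,-1, 0,0,0,0,0,-0.8,-1, 0,0,0,0,0,-0.9,-1, 0,0,0,0,0,-0.9,-1, 0,0,0,0,0,-0.9,-1, 0,0,0,0,0,-0.9,-1, 0,0,0,0.8,0,0,0, 0,0,0,0.8,0,0,1, 0,0,0,0.8,0,0,1, 0,0,0,0.8,0,0,1, 0,0,0,0.8,0,0,1, 0,0,0,0,0,0,1, 0,0,0,0,0,0,1, 0,0,0,0,0,0,1]' 40; python3 go.py .5781 -.214 .132 -.257
python3 - <<'E'
from m import *
for i in range(2):
    ctrl.camera('side');r=ctrl.place_of('side','clamp_tab')
    print([(np.round(x['position'],1),round(x['conf'],2)) for x in r[:2]], proj('side',[.5404,-.2041,.124]))
E
```

```text
clock: 15.85
tool_pos: [0.5798, -0.2144, 0.2109]
tcp_rot: [-0.0, 0.992, -0.128, -0.0]
force: [-0.9, 0.4, -0.3]
width: 0.001
finger_force: 0.0
rz/pi -8.781028665305772e-06 shift after turn /30mm [-0.057   0.0027  2.6309] tilt z [-0.0009  0.0002 -1.    ] t 15.85
[(array([279.3, 134.5]), 0.69)] [276.9117 134.5824]
[(array([276. , 133.4]), 0.5)] [276.9117 134.5824]
```

```bash
python3 -m jog '[0,0,0,0,0,0.6,1, 0,0,0,0,0,0.7,1, 0,0,0,0,0,0.7,1, 0,0,0,0,0,0.6,1, 0,0,0,-0.4,0,0,1, 0,0,0,-0.4,0,0,1, 0,0,0,0,0,0,1]'; python3 -m jog '[0,0,0,-0.2,0,0,1, 0,0,0,-0.2,0,0,1, 0,0,0,-0.2,0,-0.1,1, 0,0,0,-0.2,0,-0.1,1]'
```

```text
clock: 16.75
tool_pos: [0.557, -0.2085, 0.1346]
tcp_rot: [0.0, 0.992, -0.128, 0.001]
force: [-0.3, -0.1, -0.1]
width: -0.0
finger_force: 0.0
clock: 17.15
tool_pos: [0.5472, -0.2062, 0.147]
tcp_rot: [0.003, 0.992, -0.129, 0.018]
force: [22.8, -3.8, 15.8]
width: -0.003
finger_force: 11.5
```

Pushing with vertical fingers jams on the tab by friction. I'll back off, tilt the fingers 30° under the leaning arm, and push along its arc.

```bash
cat > bz.py <<'E'
import sys
from h import *
np.set_printoptions(precision=3,suppress=True)
s=ctrl.state();M=rot(s['tcp_rot']);e=np.array([.967,-.2543,0]);l=np.array([.2543,.967,0]);o=np.array([.464,-.184,0])
p=s['tool_pos']-o;print('b,lat,z mm',1e3*np.array([p@e,p@l,p[2]]),'zaxis b,lat,z',[M[:,2]@e,M[:,2]@l,M[2,2]],'j',s['joint_positions'])
if len(sys.argv)>2:
    t=o+e*float(sys.argv[1])+l*0+np.array([0,0,float(sys.argv[2])]);print('shift/30',M.T@(t-s['tool_pos'])/.03)
E
python3 -m jog '[0,0,0,0.5,0,0,1, 0,0,0,0.5,0,0,1, 0,0,0,0.3,0,0,1, 0,-0.0417,0,0,0,0,1, 0,-0.0417,0,0,0,0,1, 0,-0.0417,0,0,0,0,1, 0,-0.0417,0,0,0,0,1, 0,0,0,0,0,0,1, 0,0,0,0,0,0,1]'; python3 bz.py .0962 .1257
python3 - <<'E'
from m import *
for i in range(2):
    ctrl.camera('side');r=ctrl.place_of('side','clamp_tab')
    print([(np.round(x['position'],1),round(x['conf'],2)) for x in r[:2]])
E
```

```text
clock: 18.05
tool_pos: [0.5719, -0.2123, 0.138]
tcp_rot: [-0.033, 0.958, -0.124, -0.257]
force: [-0.5, -0.1, 0.4]
width: 0.0
finger_force: 0.0
b,lat,z mm [111.543   0.043 138.008] zaxis b,lat,z [np.float64(-0.5001389270769163), np.float64(-0.00011186694330060832), np.float64(-0.8659101369049226)] j [-0.351  0.713  1.278 -0.047  1.672  1.484]
shift/30 [-0.238  0.001  0.611]
[(array([209.7, 216.3]), 0.54), (array([275.4, 134.8]), 0.52)]
[(array([279.3, 131.3]), 0.54)]
```

```bash
python3 -m jog '[0,0,0,0,0,0.3,1, 0,0,0,0,0,0.31,1, 0,0,0,-0.24,0,0,1, 0,0,0,-0.1,0,0,1, 0,0,0,0,0,0,1]';python3 bz.py; python3 -m jog '[0,0,0,-0.2,0,-0.07,1, 0,0,0,-0.2,0,-0.05,1, 0,0,0,-0.2,0,-0.02,1]';python3 bz.py
```

```text
clock: 18.75
tool_pos: [0.5546, -0.2077, 0.1286]
tcp_rot: [-0.033, 0.958, -0.124, -0.256]
force: [1.7, 0.6, -1.5]
width: 0.001
finger_force: 0.8
b,lat,z mm [ 93.615   0.082 128.635] zaxis b,lat,z [np.float64(-0.4994112252420113), np.float64(-5.891773267825312e-05), np.float64(-0.8663301478986544)] j [-0.354  0.694  1.344 -0.048  1.625  1.484]
clock: 19.05
tool_pos: [0.5418, -0.2044, 0.1414]
tcp_rot: [-0.033, 0.958, -0.124, -0.256]
force: [2.1, -0.5, 0.6]
width: -0.0
finger_force: 1.3
b,lat,z mm [ 80.39    0.04  141.397] zaxis b,lat,z [np.float64(-0.49899638485222636), np.float64(-0.00029701853262129393), np.float64(-0.8665691666901617)] j [-0.355  0.663  1.37  -0.049  1.629  1.483]
```

```bash
python3 -m jog '[0,0,0,-0.25,0,0,1, 0,0,0,-0.25,0,0.03,1, 0,0,0,-0.24,0,0.06,1, 0,0,0,-0.24,0,0.1,1]';python3 bz.py; python3 -m jog '[0,0,0,-0.22,0,0.12,1, 0,0,0,-0.22,0,0.12,1, 0,0,0,-0.22,0,0.12,1]';python3 bz.py
```

```text
clock: 19.45
tool_pos: [0.5135, -0.197, 0.151]
tcp_rot: [-0.033, 0.958, -0.124, -0.257]
force: [2.6, -0.2, 1.4]
width: -0.0
finger_force: 1.1
b,lat,z mm [ 51.12    0.029 150.962] zaxis b,lat,z [np.float64(-0.5004868072554346), np.float64(-0.00010824964228806639), np.float64(-0.8657090641170069)] j [-0.36   0.613  1.443 -0.051  1.607  1.48 ]
clock: 19.75
tool_pos: [0.4909, -0.1911, 0.1507]
tcp_rot: [-0.033, 0.958, -0.124, -0.258]
force: [0.7, -0.0, -0.1]
width: -0.001
finger_force: 0.0
b,lat,z mm [ 27.848   0.022 150.685] zaxis b,lat,z [np.float64(-0.5026046011647789), np.float64(-8.965574696119938e-05), np.float64(-0.8644809605774615)] j [-0.363  0.581  1.507 -0.053  1.578  1.479]
```

```bash
python3 -m jog '[0,0,0,0,0,-0.7,1, 0,0,0,0,0,-0.9,1, 0,0,0,0,0,-0.9,1, 0,0,0,0,0,-0.9,1, 0,0,0,0,0,-0.9,1, 0,0,0,0,0,0,1, 0,0,0,0,0,0,1, 0,0,0,0,0,0,1]'
python3 - <<'E'
from m import *
S=np.mean([ctrl.camera('side') for i in range(4)],0).astype(np.uint8)
cv2.imwrite('pics/g.png',cv2.resize(S[125:205,270:340,::-1],None,fx=7.5,fy=7.5,interpolation=2))
E
```

```text
clock: 20.55
tool_pos: [0.5537, -0.2075, 0.2613]
tcp_rot: [-0.034, 0.957, -0.124, -0.259]
force: [-0.3, 0.6, -0.5]
width: -0.001
finger_force: 0.0
```

View pics/g.png

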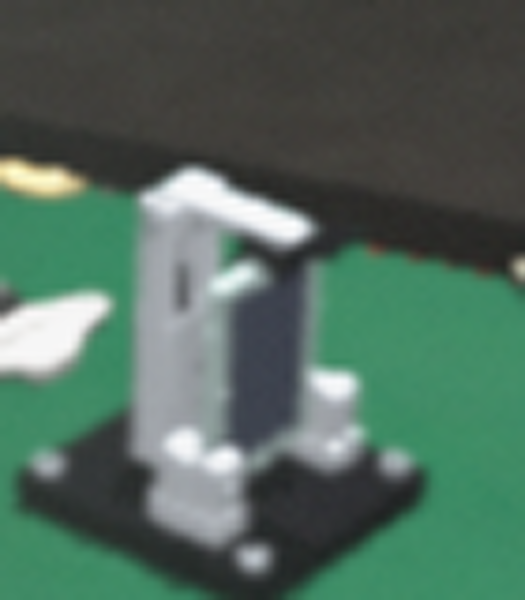

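The clamp arm is shut level over the plate, with its jaw on the top edge at about crop 290,240. The plate is upright in both feet and the robot is clear.

```bash
python3 -c "
from station import ctrl
print(ctrl.sign_off())"
```

```text
the job is handed in; nothing more can be done
None
```

The tall plate stands fully down in the holder's feet with the clamp arm shut on its top edge, and the job was handed in at about 21 s; the verdict was not shown to me. One push on the clamp tab jammed at about 23 N before I tilted the fingers and it snapped shut.

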